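Sweep the loose erasers and sharpener into the mesh tray

TASK

With the gripper's fingers closed, sweep the two erasers and the pencil sharpener across the desk and in through the open side of the mesh tray, until each lies wholly inside the tray. Slide them along the desk only: never pick up or lift them. Do not shove the tray out of its place, and leave the mug, the eyeglass case and the pen cup where they are.

Things in the scene. Friction and masses are not known exactly. Their poses are not given: they have to be found in the camera images.
- tray: Low steel-mesh tray, 220 (x) by 160 (y) mm, loose, 0.7 kg. Walls 50 mm high, 3 mm thick on three sides; its -y side is open, with no lip, and its sheet floor is so thin that things slide in along the desk. Origin: centre of its underside; open edge at its y = -80 mm, back wall at +80 mm. The open side looks to world -y (yaw within 0.3 rad), towards the loose bits.
- eraser_a: White block eraser in a grey paper sleeve, 52 (x) by 23 (y) by 14 (z) mm, 15 to 35 g, lying flat and loose on the desk, its length roughly along world x (yaw within 0.6 rad), so a long side faces the tray's mouth. Origin: centre of its underside.
- eraser_b: A second eraser, the same as eraser_a in every way, lying elsewhere on the desk, likewise turned by up to 0.6 rad.
- sharpener: Small metal wedge pencil sharpener, 28 (x) by 18 (y) by 14 (z) mm, 15 to 31 g, lying flat and loose on the desk at any yaw. Origin: centre of its underside.
- eraser_a_end1 (a point): Middle of the +x end face of eraser_a, 26 mm from its centre along its length, 7 mm above its underside.
- eraser_a_end2 (a point): Middle of the -x end face of eraser_a, 26 mm from its centre along its length, 7 mm above its underside.
- eraser_b_end1 (a point): Middle of the +x end face of eraser_b, 26 mm from its centre along its length, 7 mm above its underside.
- eraser_b_end2 (a point): Middle of the -x end face of eraser_b, 26 mm from its centre along its length, 7 mm above its underside.
- mug: Pale pink ceramic mug, 82 mm wide and 92 mm high, with a handle, standing on a round wooden coaster (100 mm wide, 8 mm thick) to the robot's right of the loose bits, past the eyeglass case; leave alone. Origin: centre of its underside.
- glasses_case: Black plastic eyeglass case, shut, 160 (x) by 62 (y) by 40 (z) mm, loose on the desk to the robot's right of the loose bits; leave alone. Origin: centre of its underside.
- pen_cup: Round steel-mesh pen cup, 80 mm wide and 100 mm high, with pens standing out to 160 mm, loose on the desk beyond the loose bits; leave alone. Origin: centre of its underside.
Not all that is in view belongs to the job. Leave any orange, purple or turquoise look-alike of the eraser_a alone.

How it is judged:
At the end, for the whole second after the job is handed in: Both ends of each eraser lie inside the tray's outline and the sharpener's centre at least 8 mm past its open edge, all at rest and less than 15 mm up; the tray is within 30 mm, and mug, eyeglass case and pen cup within 20 mm, of their starts (y of eraser_a_end1 in the frame of tray between -0.08 and 0.08 m and x of eraser_a_end1 in the frame of tray between -0.11 and 0.11 m and y of eraser_a_end2 in the frame of tray between -0.08 and 0.08 m and x of eraser_a_end2 in the frame of tray between -0.11 and 0.11 m and y of eraser_b_end1 in the frame of tray between -0.08 and 0.08 m and x of eraser_b_end1 in the frame of tray between -0.11 and 0.11 m and y of eraser_b_end2 in the frame of tray between -0.08 and 0.08 m and x of eraser_b_end2 in the frame of tray between -0.11 and 0.11 m and y of sharpener in the frame of tray between -0.072 and 0.08 m and x of sharpener in the frame of tray between -0.11 and 0.11 m and linear speed of each of eraser_a, eraser_b, sharpener below 0.02 m/s and height (world z) of each of eraser_a, eraser_b, sharpener below 0.015 m and distance of tray from where it was at the start of the episode below 0.03 m and distance of each of mug, glasses_case, pen_cup from where it was at the start of the episode below 0.02 m); the robot touches nothing.
It fails at once if an eraser or the sharpener is lifted 15 mm or more off the desk (height (world z) of any of eraser_a, eraser_b, sharpener above 0.015 m).
It fails at once if the tray is shoved more than 30 mm (distance of tray from where it was at the start of the episode above 0.03 m).
It fails at once if the mug is moved more than 20 mm (distance of mug from where it was at the start of the episode above 0.02 m).
It fails at once if the eyeglass case is moved more than 20 mm (distance of glasses_case from where it was at the start of the episode above 0.02 m).
It fails at once if the pen cup is moved more than 20 mm (distance of pen_cup from where it was at the start of the episode above 0.02 m).
It also fails if it takes over 72 s, if anything falls off the work surface, if the arm or the gripper's body presses on something with over 40 N, if the wrist force passes 120 N, or if a joint passes its speed limit or range.

ROBOT

A 6-joint arm with a two-finger parallel gripper is mounted at the origin on the work surface. World frame = base frame: x ahead of the robot, y to its left, z up, the work surface at z = 0. Lengths are in m, angles in rad, forces in N, time in s.
With the tool pointing down it reaches from about 0.25 to 0.775 m from the base axis. Payload 8.9 kg.
Tool frame: the origin (TCP) lies between the finger pads; the fingertips stand 22 mm ahead of it and the grasp point (between the pads) lies 3 mm ahead of it (robot.finger_overhang is the distance from the TCP to the fingertips, in m); z points along the fingers, y is the line along which they close (so a half turn about z gives the same grasp; the last joint's range is limited). The gripper opens to 85 mm and grips with 20 to 120 N. Pads are 22 mm wide; open, the fingers measure 114 mm over their backs; the gripper's body (76 mm by 85 mm) begins 54 mm behind the grasp point. The pads swing forward as they close: fully open they stand 13 mm farther back than shut.
Start: joints at [1.028, 0.291, -0.153, 1.127, 0, 1.431], TCP at [0.206, 0.483, 0.253] pointing down, gripper open.
Joint ranges: [-2.52, 2.52], [-0.91, 1.74], [-1.3, 1.37], [-1.96, 2.02], [-1.52, 1.47], [-3.14, 3.14]. Speed limits (rad/s): [2.22, 2.22, 2.79, 3.14, 3.14, 3.14].

INTERFACE

Orientations are given as a 3x3 rotation matrix whose columns are the frame's x, y, z axes.
In Python, from workcell import robot gives the robot as it stands.
- The arm moves only by the shell command python3 -m jog 'ROWS'. ROWS is JSON, a list of rows, each a list of 5 numbers: the shift along the tool's x, y, z in mm, then the turn about the tool's z in rad, then the closure, from 0 (fully open) to 1 (shut). A call has 1 to 5 rows; each row is the pose to reach, as a shift and turn from the pose commanded when the call began, along the tool's axes at that moment; what a row does not reach only later rows make up. A row lasts 1/12 s, in which the tool goes at most 41.7 mm and 7.16 degrees, less where a joint would pass 70% of its speed; a pose out of reach is approached as far as the arm can. A call with a gripper value outside its range is refused whole. The fingers move at their own pace and stop on an object; the grip force is fixed at half the most. Time passes only in rows, so rows that repeat a pose let the fingers close. It gives the time, the measured TCP pose, the force, the opening and the grip force at its end, in the units of the state.
- robot.state(): the state, without advancing time (a new reading comes with each control period).
- robot.grab_frame(name): name is "scene" or "top"; returns a dict with "color" (384x512x3 uint8, blue, green, red), "fx", "fy", "cx", "cy" (pixels), "R" (3x3) and "t" (3): a world point X has camera coordinates R X + t. Camera axes: x right, y down, z forward; pixel columns grow to the right and rows downward; lengths in m; the calibration is good to about 2 mm. A picture is of the moment at which its call begins. There is no depth.
- robot.close_job(): hands the job in; it is judged then, once.
Trained networks look in a picture, given as the dict that the camera call returned (one of the last four; its "shot" number tells which), for a name from the list of things; names that differ only in an ending like _2 or _b are one class to them, and where a whole thing is asked for, a point or a joint stands for the part that bears it (a point fixed in the world has none). Each returns a list of dicts, best first, with "score" (0 to 1); they miss things now and then, are a little off and sometimes report something else, mostly with a low value. They report only what shows in the picture. A call takes as long as a camera call. They do not tell look-alikes from the thing itself.
- robot.trace(picture, label): "region" (384x512 bool, what is visible of it) and "extent" ([left, top, right, bottom] in pixels, round what is visible of it).
- robot.mark_of(picture, label): "centre" ([row, column] in pixels: a listed point, or the origin of a listed thing).
The state is a dict: "t": time; "q": joint angles; "joint_vel": joint speeds; "effort": joint torques, N m; "ee_pos": TCP position; "orientation": TCP orientation; "wrist_force": force on the tool from outside, world axes, zero at the start; "wrist_torque": the same for the moment, N m; "finger_gap": opening from 0.0 (shut) to 1.0 (fully open); "grip_force": force on a finger pad.
Only numpy, scipy, OpenCV 4.12 (cv2) and the standard library are available. Lean on these libraries where they do the work, as an engineer would, in place of code of your own. Each camera call takes 0.05 s, during which the arm holds its last target. There are 200 camera calls.

## Working session

There is one attempt and no reset: what is moved stays moved. The work goes in short steps, Python scripts to look and compute and a shell command to move; the robot and the scene stay as the last step left them, time stands still between calls to the robot, and variables do not carry over. Pictures are saved under pics/ and viewed, at most 10 in all, crops included, and the job is handed in when it is done.

```bash
mkdir -p pics
cat > h.py <<'E'
from workcell import robot
import numpy as np, cv2
def px2w(f,r,c,z=0.0):
    R=np.array(f["R"]);t=np.array(f["t"])
    d=R.T@np.array([(c-f["cx"])/f["fx"],(r-f["cy"])/f["fy"],1.]); o=-R.T@t
    return (o+d*(z-o[2])/d[2])
def w2px(f,X):
    p=np.array(f["R"])@np.array(X)+np.array(f["t"]); return f["fy"]*p[1]/p[2]+f["cy"],f["fx"]*p[0]/p[2]+f["cx"]
def find(f,labels,z):
    for l in labels:
        for d in robot.trace(f,l)[:5]:
            m=d["region"].astype(np.uint8); ys,xs=np.nonzero(m)
            if len(xs)<5: continue
            W=np.array([px2w(f,r,c,z)[:2] for r,c in zip(ys,xs)],np.float32)
            (cx,cy),(w,h),a=cv2.minAreaRect(W*1000)
            col=f["color"][m>0].mean(0).astype(int)
            print(l,round(d["score"],2),"px r,c",int(ys.mean()),int(xs.mean()),"rect mm",[round(v) for v in(cx,cy,w,h,a)],"bgr",col)
E
python3 - <<'E'
from h import *
for n in("scene","top"):
    f=robot.grab_frame(n); cv2.imwrite(f"pics/{n}0.png",f["color"]); print(n,-np.array(f["R"]).T@np.array(f["t"]))
    find(f,["eraser_a","sharpener"],0.012); find(f,["tray","glasses_case","mug","pen_cup"],0.03)
s=robot.state(); print(s["ee_pos"],s["orientation"])
E
```

```text
scene [ 1.30533772 -0.2729082   0.67002354]
eraser_a 0.74 px r,c 220 270 rect mm [620, -80, 23, 61, 74] bgr [ 97 100 105]
eraser_a 0.65 px r,c 167 280 rect mm [426, -2, 26, 62, 87] bgr [ 92  95 100]
eraser_a 0.64 px r,c 168 238 rect mm [403, -113, 52, 41, 76] bgr [82 91 46]
eraser_a 0.57 px r,c 148 299 rect mm [354, 76, 49, 46, 71] bgr [67 30 63]
eraser_a 0.56 px r,c 193 238 rect mm [509, -133, 28, 64, 60] bgr [  9  69 164]
sharpener 0.56 px r,c 256 294 rect mm [720, -55, 95, 230, 70] bgr [30 37 47]
sharpener 0.38 px r,c 189 289 rect mm [523, -6, 24, 45, 84] bgr [ 88  99 113]
tray 0.62 px r,c 175 400 rect mm [541, 285, 185, 282, 76] bgr [33 40 49]
glasses_case 0.87 px r,c 193 126 rect mm [461, -402, 182, 67, 11] bgr [16 21 28]
mug 0.65 px r,c 243 134 rect mm [633, -381, 187, 90, 11] bgr [ 79  83 111]
pen_cup 0.74 px r,c 243 134 rect mm [632, -381, 186, 92, 13] bgr [ 79  83 111]
pen_cup 0.62 px r,c 256 294 rect mm [736, -61, 92, 221, 67] bgr [30 37 47]
top [ 0.45559501 -0.07886517  0.98419601]
eraser_a 0.76 px r,c 214 274 rect mm [506, -131, 23, 52, 57] bgr [  7  92 179]
eraser_a 0.67
[... 229 characters left out ...]
56 px r,c 286 176 rect mm [346, 79, 55, 28, 60] bgr [94 44 84]
sharpener 0.4 px r,c 207 216 rect mm [519, -1, 24, 18, 1] bgr [134 139 140]
tray 0.91 px r,c 194 83 rect mm [542, 286, 178, 226, 76] bgr [54 62 68]
tray 0.33 px r,c 207 216 rect mm [517, -3, 26, 17, 2] bgr [132 139 140]
glasses_case 0.58 px r,c 243 397 rect mm [449, -399, 158, 67, 13] bgr [19 20 21]
mug 0.58 px r,c 140 391 rect mm [674, -391, 90, 123, 45] bgr [ 92  96 119]
pen_cup 0.57 px r,c 85 252 rect mm [802, -77, 133, 86, 1] bgr [38 42 46]
[0.20625938 0.48277254 0.25330183] [[-9.19575179e-01  3.92914099e-01 -2.22719064e-05]
 [ 3.92914099e-01  9.19575179e-01 -2.17847406e-05]
 [ 1.19211606e-05 -2.87836528e-05 -1.00000000e+00]]
```

Run:
```python
import cv2
a=cv2.imread("pics/top0.png"); cv2.imwrite("pics/t1.png",cv2.resize(a,(768,576),interpolation=2))
cv2.imwrite("pics/t2.png",cv2.resize(a[120:310,150:310],None,fx=3.1,fy=3.1,interpolation=2))
```

```text
(no output)
```

View pics/t1.png

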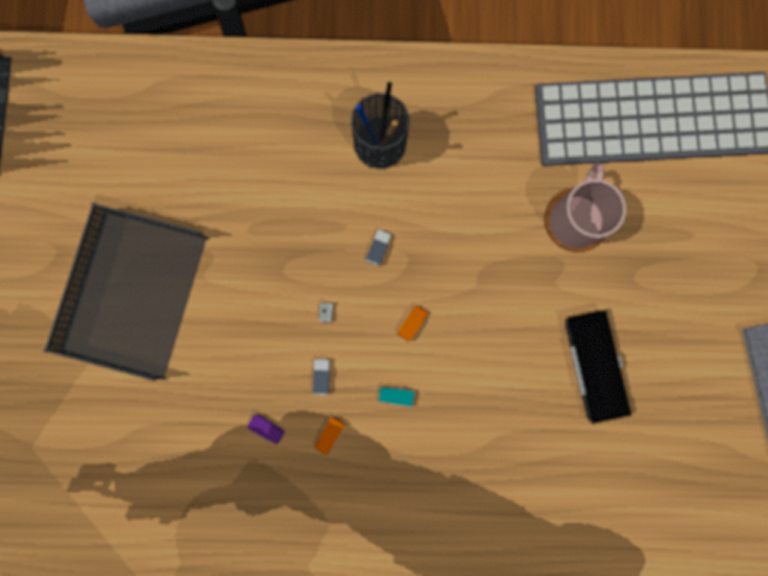

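View pics/t2.png

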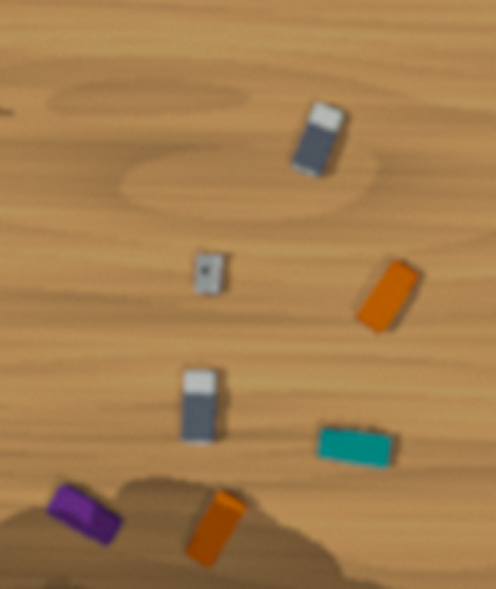

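Candidates (top image row, col):
- White and grey erasers at (164,251) and (250,213).
- Orange at (214,274) and (289,218), turquoise at (264,265), purple at (286,176).

The crop confirms the two white erasers with grey sleeves are the targets. The sharpener is at (207,216), and the tray's mouth is at about col 123, rows 158–252.

```bash
python3 - <<'E'
from h import *
f=robot.grab_frame("top")
for (c,r),z in [((207,236),.05),((163,379),.05),((48,350),.05),((95,206),.05)]:
    print(px2w(f,r/1.5,c/1.5,z).round(3))
for l in("tray","eraser_a_end1","eraser_a_end2","sharpener","eraser_a"):
    for d in robot.mark_of(f,l)[:4]: print(l,round(d["score"],2),px2w(f,*d["centre"],0.0 if l in("tray","sharpener","eraser_a") else .007).round(3))
E
python3 -m jog '[[0,0,0,0.12,1],[0,0,0,0.24,1],[0,0,0,0.36,1],[0,0,0,0.48,1],[0,0,0,0.6,1]]'
```

```text
[0.621 0.167 0.05 ]
[0.417 0.218 0.05 ]
[0.454 0.381 0.05 ]
[0.661 0.33  0.05 ]
tray 0.7 [0.538 0.282 0.   ]
eraser_a_end1 0.85 [0.337 0.05  0.007]
eraser_a_end1 0.73 [ 0.388 -0.135  0.007]
eraser_a_end1 0.71 [ 0.317 -0.01   0.007]
eraser_a_end1 0.7 [0.358 0.108 0.007]
eraser_a_end2 0.85 [0.337 0.05  0.007]
eraser_a_end2 0.73 [ 0.388 -0.135  0.007]
eraser_a_end2 0.71 [ 0.317 -0.01   0.007]
eraser_a_end2 0.7 [0.358 0.108 0.007]
sharpener 0.61 [0.517 0.005 0.   ]
eraser_a 0.74 [ 0.401 -0.122  0.   ]
eraser_a 0.73 [ 0.616 -0.075  0.   ]
eraser_a 0.71 [0.344 0.08  0.   ]
eraser_a 0.7 [ 0.51  -0.138  0.   ]
t: 1.42
ee_pos: [0.2063, 0.4828, 0.2533]
orientation: [[-0.532, 0.847, -0.0], [0.847, 0.532, 0.0], [0.0, -0.0, -1.0]]
wrist_force: [0.4, 0.3, 0.2]
finger_gap: 0.299
grip_force: 0.0
```

```bash
python3 -m jog '[[0,0,0,0.12,1],[0,0,0,0.24,1],[0,0,0,0.36,1],[0,0,0,0.48,1],[0,0,0,0.561,1]]'
```

```text
t: 1.83
ee_pos: [0.2063, 0.4828, 0.2533]
orientation: [[0.0, 1.0, 0.0], [1.0, -0.0, -0.0], [-0.0, 0.0, -1.0]]
wrist_force: [-0.4, -0.5, -0.5]
finger_gap: 0.005
grip_force: 0.0
```

```bash
python3 -m jog '[[-33,20,0,0,1],[-67,39,0,0,1],[-100,58,0,0,1],[-134,78,0,0,1],[-167,97,0,0,1]]' | tail -0
python3 -m jog '[[-33,20,0,0,1],[-67,39,0,0,1],[-100,58,0,0,1],[-134,78,0,0,1],[-167,97,0,0,1]]' | tail -0
python3 -m jog '[[-33,20,0,0,1],[-67,39,10,0,1],[-100,58,40,0,1],[-134,78,60,0,1],[-167,97,80,0,1]]' | tail -0
python3 -m jog '[[-16,10,20,0,1],[-32,20,40,0,1],[-32,20,60,0,1],[-32,20,80,0,1],[-32,20,90,0,1]]'
```

```text
t: 3.5
ee_pos: [0.5146, -0.0404, 0.0861]
orientation: [[-0.005, 1.0, -0.003], [1.0, 0.005, 0.001], [0.001, -0.003, -1.0]]
wrist_force: [-0.6, 0.1, 0.3]
finger_gap: -0.001
grip_force: 0.0Exception ignored on flushing sys.stdout:
BrokenPipeError: [Errno 32] Broken pipe
Exception ignored on flushing sys.stdout:
BrokenPipeError: [Errno 32] Broken pipe
Exception ignored on flushing sys.stdout:
BrokenPipeError: [Errno 32] Broken pipe
```

```bash
python3 -m jog '[[0,0,20,0,1],[0,0,40,0,1],[0,0,54,0,1],[0,0,56,0,1],[0,0,56,0,1]]'
python3 - <<'E'
from h import *
f=robot.grab_frame("top"); cv2.imwrite("pics/t3.png",cv2.resize(f["color"][120:310,150:310],None,fx=3.1,fy=3.1,interpolation=2))
find(f,["sharpener"],.012)
E
```

```text
t: 3.92
ee_pos: [0.5152, -0.04, 0.032]
orientation: [[-0.006, 1.0, -0.001], [1.0, 0.006, 0.0], [0.0, -0.001, -1.0]]
wrist_force: [-0.4, 0.7, 0.6]
finger_gap: -0.002
grip_force: 0.0
```

View pics/t3.png

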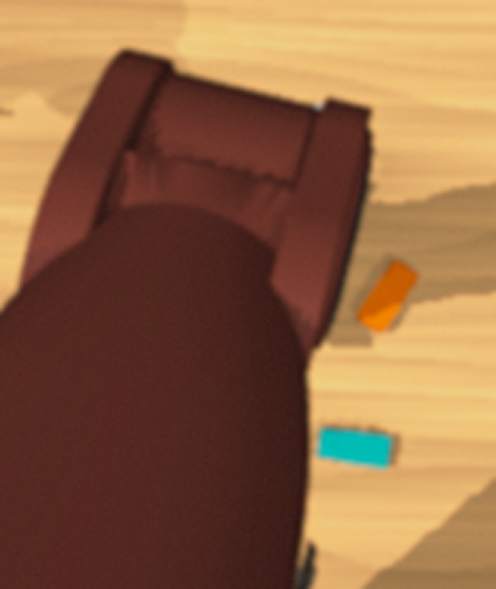

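```bash
python3 -m jog '[[0,3,3,0,1],[8,3,5,0,1],[16,3,5,0,1],[24,3,5,0,1],[32,3,5,0,1]]'
python3 -m jog '[[9,0,0,0,1],[19,0,0,0,1],[29,0,0,0,1],[39,0,0,0,1],[49,0,0,0,1]]'
python3 - <<'E'
from h import *
f=robot.grab_frame("scene"); cv2.imwrite("pics/s3.png",cv2.resize(f["color"][110:280,200:440],None,fx=3.3,fy=3.3,interpolation=2))
find(f,["sharpener"],.012)
E
```

```text
t: 4.43
ee_pos: [0.5185, -0.0072, 0.0274]
orientation: [[-0.006, 1.0, 0.0], [1.0, 0.006, 0.0], [0.0, 0.0, -1.0]]
wrist_force: [-0.5, -0.1, 0.3]
finger_gap: -0.001
grip_force: 0.1
t: 4.85
ee_pos: [0.5182, 0.0419, 0.0273]
orientation: [[-0.006, 1.0, -0.0], [1.0, 0.006, -0.0], [-0.0, -0.0, -1.0]]
wrist_force: [0.5, -0.1, 0.3]
finger_gap: 0.0
grip_force: 0.1
sharpener 0.61 px r,c 219 271 rect mm [622, -79, 21, 58, 75] bgr [110 110 113]
sharpener 0.43 px r,c 185 314 rect mm [524, 62, 15, 38, 71] bgr [ 95  99 105]
```

View pics/s3.png

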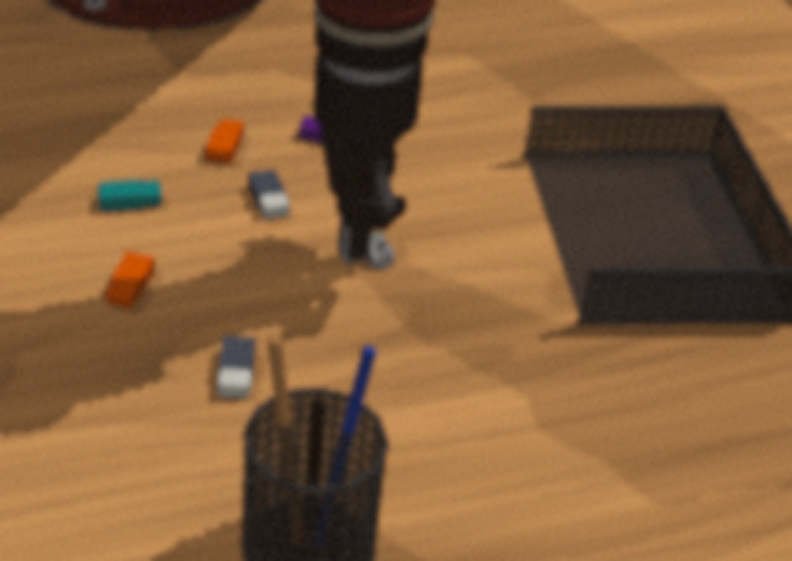

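```bash
python3 -m jog '[[10,0,0,0,1],[21,0,0,0,1],[33,0,0,0,1],[45,0,0,0,1],[57,0,0,0,1]]' >/dev/null
python3 -m jog '[[12,0,0,0,1],[24,0,0,0,1],[36,0,0,0,1],[48,0,0,0,1],[60,0,0,0,1]]'
python3 - <<'E'
from h import *
f=robot.grab_frame("scene"); cv2.imwrite("pics/s4.png",cv2.resize(f["color"][110:280,200:440],None,fx=3.3,fy=3.3,interpolation=2))
find(f,["sharpener"],.012)
E
```

```text
t: 5.78
ee_pos: [0.5175, 0.159, 0.0272]
orientation: [[-0.006, 1.0, 0.0], [1.0, 0.006, -0.0], [-0.0, 0.0, -1.0]]
wrist_force: [0.9, 0.2, 0.2]
finger_gap: -0.004
grip_force: 0.1
sharpener 0.47 px r,c 179 357 rect mm [523, 179, 18, 40, 65] bgr [ 87  93 102]
```

View pics/s4.png

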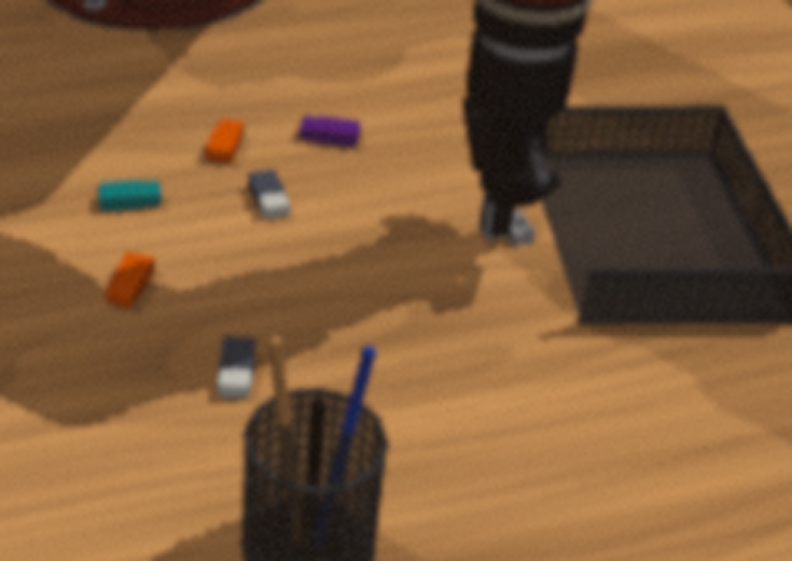

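```bash
python3 -m jog '[[12,0,0,0,1],[24,0,0,0,1],[36,0,0,0,1],[48,0,0,0,1],[60,0,0,0,1]]'
python3 -m jog '[[12,0,0,0,1],[24,0,0,0,1],[33,0,0,0,1],[36,0,0,0,1],[36,0,0,0,1]]'
python3 -m jog '[[-30,0,0,0,1],[-60,0,-10,0,1],[-95,-20,-30,0,1],[-130,-40,-60,0,1],[-165,-60,-60,0,1]]' >/dev/null
python3 -m jog '[[-40,-10,0,0,1],[-80,-20,0,0,1],[-120,-30,0,0,1],[-140,-33,0,0,1],[-140,-33,0,0,1]]'
python3 - <<'E'
from h import *
f=robot.grab_frame("scene"); cv2.imwrite("pics/s5.png",cv2.resize(f["color"][110:280,200:440],None,fx=3.3,fy=3.3,interpolation=2))
find(f,["sharpener","eraser_a"],.012)
f=robot.grab_frame("top")
find(f,["sharpener","eraser_a","tray"],.012)
E
```

```text
t: 6.3
ee_pos: [0.5171, 0.2191, 0.0273]
orientation: [[-0.006, 1.0, -0.0], [1.0, 0.006, 0.0], [0.0, -0.0, -1.0]]
wrist_force: [-0.3, -0.1, 0.4]
finger_gap: 0.0
grip_force: 0.1
t: 6.72
ee_pos: [0.5169, 0.2546, 0.0272]
orientation: [[-0.007, 1.0, 0.0], [1.0, 0.007, 0.0], [0.0, 0.0, -1.0]]
wrist_force: [-0.5, -0.1, -0.4]
finger_gap: 0.0
grip_force: 0.0
t: 7.55
ee_pos: [0.4294, -0.0482, 0.0863]
orientation: [[-0.001, 1.0, 0.0], [1.0, 0.001, -0.001], [-0.001, 0.0, -1.0]]
wrist_force: [0.6, 0.1, -0.1]
finger_gap: -0.003
grip_force: 0.0
sharpener 0.44 px r,c 173 389 rect mm [521, 272, 25, 36, 76] bgr [80 82 85]
eraser_a 0.61 px r,c 220 270 rect mm [620, -80, 23, 61, 74] bgr [100 104 109]
eraser_a 0.61 px r,c 148 300 rect mm [351, 78, 47, 39, 58] bgr [85 34 75]
eraser_a 0.59 px r,c 168 238 rect mm [403, -112, 51, 42, 77] bgr [79 87 42]
eraser_a 0.46 px r,c 194 238 rect mm [509, -134, 29, 65, 61] bgr [ 10  61 145]
sharpener 0.6 px r,c 205 91 rect mm [517, 274, 27, 20, 3] bgr [136 139 137]
eraser_a 0.55 px r,c 164 251 rect mm [619, -78, 21, 51, 73] bgr [140 136 131]
eraser_a 0.49 px r,c 214 274 rect mm [506, -131, 23, 49, 57] bgr [  8  94 187]
tray 0.9 px r,c 194 83 rect mm [543, 292, 184, 231, 76] bgr [66 73 80]
```

```bash
python3 -m jog '[[0,-3,20,0,1],[0,-3,40,0,1],[0,-3,55,0,1],[0,-3,59,0,1],[0,-3,59,0,1]]'
python3 -m jog '[[10,0,0,0,1],[20,0,0,0,1],[29,0,0,0,1],[38,0,0,0,1],[47,0,0,0,1]]'
python3 -m jog '[[9,0,0,0.04,1],[18,1,0,0.08,1],[27,3,0,0.12,1],[36,5,0,0.16,1],[45,7,0,0.18,1]]'
python3 - <<'E'
from h import *
f=robot.grab_frame("scene"); cv2.imwrite("pics/s6.png",cv2.resize(f["color"][110:280,200:440],None,fx=3.3,fy=3.3,interpolation=2))
find(f,["eraser_a"],.012)
E
```

```text
t: 8.32
ee_pos: [0.4262, -0.0435, 0.0262]
orientation: [[-0.007, 1.0, -0.002], [1.0, 0.007, 0.001], [0.001, -0.002, -1.0]]
wrist_force: [-0.4, -0.9, 0.9]
finger_gap: -0.0
grip_force: 0.0
t: 8.73
ee_pos: [0.4271, 0.0039, 0.0276]
orientation: [[-0.007, 1.0, 0.001], [1.0, 0.007, -0.0], [-0.0, 0.001, -1.0]]
wrist_force: [0.4, 0.5, -0.0]
finger_gap: 0.002
grip_force: 0.1
t: 9.15
ee_pos: [0.4335, 0.0489, 0.0273]
orientation: [[0.175, 0.985, 0.0], [0.985, -0.175, -0.0], [-0.0, 0.0, -1.0]]
wrist_force: [0.4, 0.7, 1.3]
finger_gap: 0.002
grip_force: 0.1
eraser_a 0.65 px r,c 194 238 rect mm [510, -135, 29, 63, 57] bgr [ 11  52 120]
eraser_a 0.62 px r,c 168 239 rect mm [405, -112, 54, 46, 77] bgr [85 96 52]
eraser_a 0.51 px r,c 167 308 rect mm [440, 73, 24, 61, 71] bgr [ 94  98 103]
eraser_a 0.49 px r,c 220 270 rect mm [620, -80, 23, 61, 74] bgr [104 107 112]
```

View pics/s6.png

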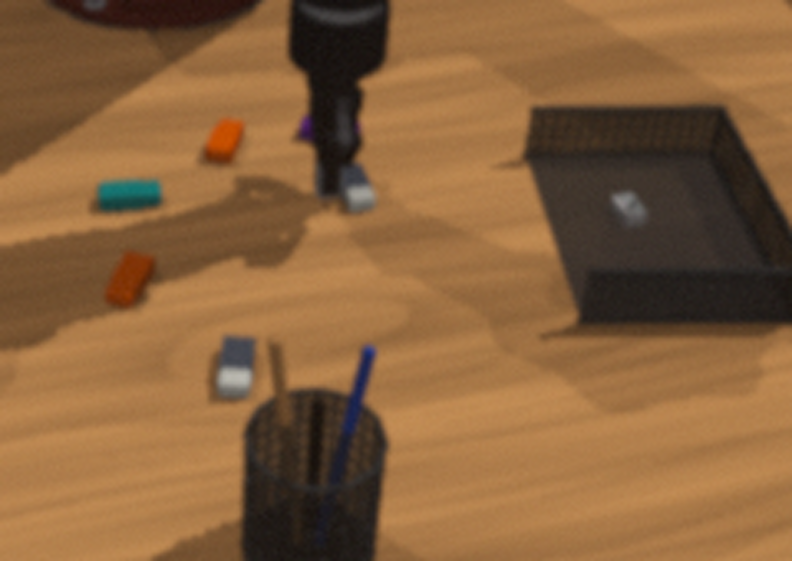

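```bash
python3 -m jog '[[11,0,0,0,1],[22,0,0,0,1],[33,0,0,0,1],[44,0,0,0,1],[55,0,0,0,1]]' >/dev/null
python3 -m jog '[[11,0,0,0,1],[22,0,0,0,1],[33,0,0,0,1],[44,0,0,0,1],[55,0,0,0,1]]'
python3 - <<'E'
from h import *
f=robot.grab_frame("scene"); cv2.imwrite("pics/s7.png",cv2.resize(f["color"][110:280,200:440],None,fx=3.3,fy=3.3,interpolation=2))
find(f,["eraser_a","sharpener"],.012)
E
```

```text
t: 10.08
ee_pos: [0.4527, 0.1572, 0.027]
orientation: [[0.173, 0.985, -0.0], [0.985, -0.173, -0.0], [-0.0, -0.0, -1.0]]
wrist_force: [-0.5, -0.4, -0.2]
finger_gap: 0.001
grip_force: 0.1
eraser_a 0.76 px r,c 193 238 rect mm [509, -135, 30, 71, 60] bgr [ 13  53 118]
eraser_a 0.74 px r,c 220 271 rect mm [622, -80, 26, 58, 74] bgr [102 106 113]
eraser_a 0.63 px r,c 165 347 rect mm [459, 178, 24, 59, 66] bgr [ 95  99 102]
eraser_a 0.61 px r,c 167 238 rect mm [401, -111, 52, 54, 79] bgr [86 99 60]
eraser_a 0.44 px r,c 149 299 rect mm [354, 76, 49, 47, 71] bgr [84 40 81]
```

View pics/s7.png

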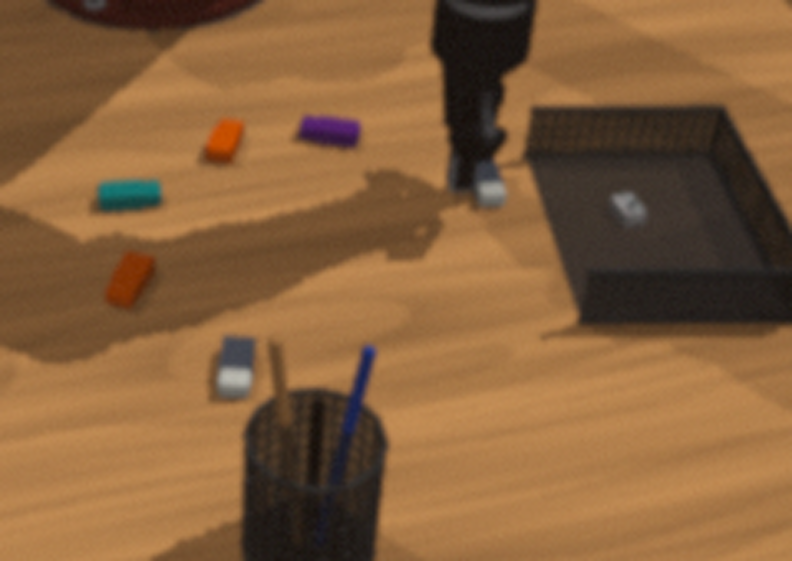

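```bash
python3 -m jog '[[11,0,0,0,1],[22,0,0,0,1],[33,0,0,0,1],[44,0,0,0,1],[54,0,0,0,1]]' >/dev/null
python3 -m jog '[[10,0,0,0,1],[16,0,0,0,1],[18,0,0,0,1],[18,0,0,0,1],[18,0,0,0,1]]'
python3 -m jog '[[-30,0,0,0,1],[-60,0,-5,0,1],[-85,15,-35,0,1],[-110,35,-60,0,1],[-140,60,-60,0,1]]' >/dev/null
python3 -m jog '[[-30,27,0,0,1],[-60,53,0,0,1],[-90,80,0,0,1],[-120,106,0,0,1],[-150,133,0,0,1]]' >/dev/null
python3 -m jog '[[-30,26,0,-0.04,1],[-30,26,0,-0.08,1],[-30,26,0,-0.12,1],[-30,26,0,-0.175,1],[-30,26,0,-0.175,1]]'
python3 - <<'E'
from h import *
f=robot.grab_frame("scene"); cv2.imwrite("pics/s8.png",cv2.resize(f["color"][110:280,200:440],None,fx=3.3,fy=3.3,interpolation=2))
find(f,["eraser_a","sharpener"],.012)
f=robot.grab_frame("top")
find(f,["sharpener","eraser_a","tray"],.012)
E
```

```text
t: 11.07
ee_pos: [0.4648, 0.2269, 0.027]
orientation: [[0.173, 0.985, -0.0], [0.985, -0.173, -0.0], [-0.0, -0.0, -1.0]]
wrist_force: [0.2, -0.3, 0.9]
finger_gap: -0.0
grip_force: 0.0
t: 12.32
ee_pos: [0.6247, -0.1269, 0.0867]
orientation: [[-0.002, 1.0, -0.001], [1.0, 0.002, 0.0], [0.0, -0.001, -1.0]]
wrist_force: [0.4, -0.2, -0.1]
finger_gap: -0.003
grip_force: 0.0
eraser_a 0.7 px r,c 193 238 rect mm [509, -133, 25, 64, 67] bgr [  8  75 179]
eraser_a 0.62 px r,c 163 372 rect mm [470, 248, 28, 62, 76] bgr [86 86 87]
eraser_a 0.58 px r,c 148 299 rect mm [350, 76, 58, 50, 51] bgr [84 50 92]
eraser_a 0.53 px r,c 169 234 rect mm [405, -125, 27, 41, 78] bgr [83 90 36]
eraser_a 0.49 px r,c 220 270 rect mm [622, -81, 23, 64, 74] bgr [102 105 111]
sharpener 0.45 px r,c 173 389 rect mm [521, 271, 41, 27, 5] bgr [83 85 89]
sharpener 0.54 px r,c 205 91 rect mm [517, 274, 27, 20, 3] bgr [184 188 185]
sharpener 0.38 px r,c 243 397 rect mm [448, -406, 159, 69, 13] bgr [29 31 33]
eraser_a 0.55 px r,c 229 100 rect mm [467, 250, 27, 52, 80] bgr [164 160 153]
tray 0.61 px r,c 193 82 rect mm [543, 292, 184, 233, 76] bgr [ 92 103 113]
```

Eraser_b is in, at (0.468, 0.25). Next is the last eraser.

```bash
python3 -m jog '[[0,0,20,0,1],[0,0,40,0,1],[0,0,56,0,1],[0,0,60,0,1],[0,0,60,0,1]]'
python3 -m jog '[[9,0,0,0,1],[18,0,0,0,1],[26,0,0,0,1],[34,0,0,0,1],[42,0,0,0,1]]'
python3 -m jog '[[7,0,0,0,1],[14,0,0,0,1],[21,0,0,0,1],[28,0,0,0,1],[35,0,0,0,1]]'
python3 - <<'E'
from h import *
f=robot.grab_frame("scene"); cv2.imwrite("pics/s9.png",cv2.resize(f["color"][110:280,200:440],None,fx=3.3,fy=3.3,interpolation=2))
find(f,["eraser_a"],.012)
E
```

```text
t: 13.08
ee_pos: [0.6243, -0.1257, 0.0259]
orientation: [[-0.001, 1.0, -0.002], [1.0, 0.001, 0.001], [0.001, -0.002, -1.0]]
wrist_force: [0.6, -0.6, 0.1]
finger_gap: -0.001
grip_force: 0.0
t: 13.5
ee_pos: [0.6257, -0.0829, 0.0278]
orientation: [[-0.002, 1.0, 0.001], [1.0, 0.002, -0.0], [-0.0, 0.001, -1.0]]
wrist_force: [0.9, -1.4, -0.8]
finger_gap: 0.0
grip_force: 0.1
t: 13.92
ee_pos: [0.6252, -0.0484, 0.027]
orientation: [[-0.001, 1.0, -0.0], [1.0, 0.001, -0.0], [-0.0, -0.0, -1.0]]
wrist_force: [1.4, -0.1, -0.4]
finger_gap: 0.005
grip_force: 0.1
eraser_a 0.61 px r,c 216 295 rect mm [625, -22, 16, 21, 73] bgr [140 148 150]
eraser_a 0.55 px r,c 152 265 rect mm [343, -22, 20, 61, 76] bgr [ 15  75 170]
eraser_a 0.51 px r,c 193 239 rect mm [510, -132, 30, 65, 61] bgr [ 13  81 183]
eraser_a 0.5 px r,c 168 238 rect mm [403, -112, 52, 41, 76] bgr [ 94 104  51]
eraser_a 0.45 px r,c 163 372 rect mm [472, 248, 26, 57, 76] bgr [105 105 106]
```

View pics/s9.png

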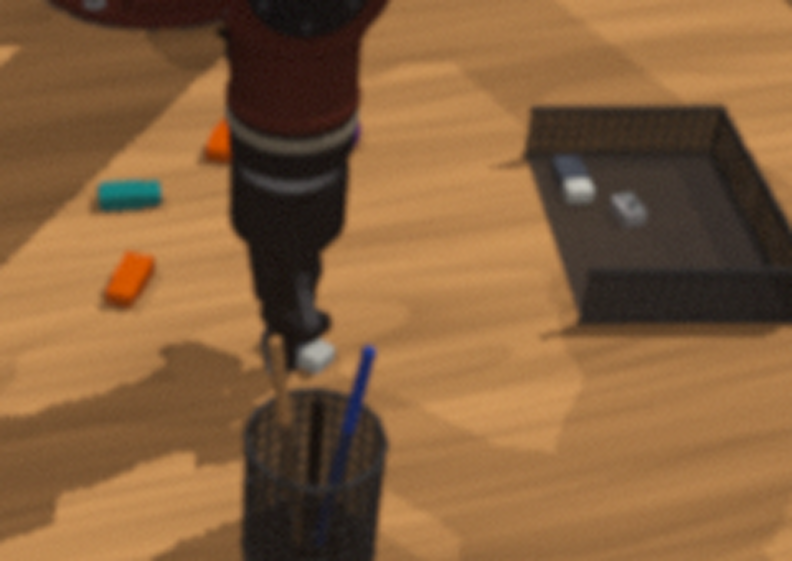

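```bash
python3 -m jog '[[-10,0,0,0,1],[-20,-4,0,0,1],[-20,-8,0,0,1],[-20,-8,0,0,1]]'
python3 - <<'E'
from h import *
f=robot.grab_frame("scene"); 
find(f,["eraser_a"],.012)
m=cv2.inRange(f["color"],(110,110,110),(255,255,255))
f=robot.grab_frame("top"); find(f,["eraser_a"],.012)
E
```

```text
t: 14.35
ee_pos: [0.6161, -0.0704, 0.0269]
orientation: [[0.001, 1.0, -0.001], [1.0, -0.001, 0.0], [0.0, -0.001, -1.0]]
wrist_force: [0.5, 0.2, -0.4]
finger_gap: 0.004
grip_force: 0.0
eraser_a 0.71 px r,c 194 238 rect mm [511, -135, 26, 60, 60] bgr [  8  76 182]
eraser_a 0.7 px r,c 215 292 rect mm [617, -27, 42, 38, 39] bgr [102 107 113]
eraser_a 0.62 px r,c 168 238 rect mm [403, -112, 51, 42, 77] bgr [ 93 102  45]
eraser_a 0.43 px r,c 163 372 rect mm [470, 248, 28, 62, 76] bgr [96 97 98]
eraser_a 0.67 px r,c 228 100 rect mm [467, 251, 27, 54, 77] bgr [173 167 160]
eraser_a 0.62 px r,c 265 271 rect mm [395, -128, 13, 20, 77] bgr [200 208  20]
eraser_a 0.61 px r,c 209 280 rect mm [516, -146, 20, 9, 1] bgr [ 12 134 239]
eraser_a 0.21 px r,c 64 256 rect mm [845, -84, 45, 43, 34] bgr [ 67  85 103]
```

```bash
python3 -m jog '[[8,0,0,0,1],[16,0,0,0,1],[25,0,0,0,1],[34,-1,0,-0.02,1],[43,-2,0,-0.04,1]]'
python3 -m jog '[[9,0,0,-0.02,1],[18,-1,0,-0.04,1],[27,-2,0,-0.06,1],[36,-3,0,-0.08,1],[45,-4,0,-0.085,1]]'
python3 - <<'E'
from h import *
f=robot.grab_frame("scene"); cv2.imwrite("pics/s10.png",cv2.resize(f["color"][110:280,200:440],None,fx=3.3,fy=3.3,interpolation=2))
find(f,["eraser_a"],.012)
E
```

```text
t: 14.97
ee_pos: [0.615, -0.0246, 0.027]
orientation: [[-0.044, 0.999, -0.0], [0.999, 0.044, 0.0], [0.0, -0.0, -1.0]]
wrist_force: [-0.1, -0.5, -0.2]
finger_gap: 0.003
grip_force: 0.1
t: 15.38
ee_pos: [0.6092, 0.0197, 0.0271]
orientation: [[-0.128, 0.992, -0.0], [0.992, 0.128, -0.0], [-0.0, -0.0, -1.0]]
wrist_force: [-0.1, 0.8, 0.4]
finger_gap: -0.001
grip_force: 0.1
eraser_a 0.61 px r,c 148 294 rect mm [346, 62, 17, 27, 72] bgr [92 35 79]
eraser_a 0.6 px r,c 194 239 rect mm [510, -131, 32, 65, 61] bgr [ 16  83 182]
eraser_a 0.53 px r,c 208 321 rect mm [610, 48, 23, 29, 38] bgr [127 133 136]
eraser_a 0.51 px r,c 168 238 rect mm [403, -112, 51, 42, 77] bgr [ 95 105  50]
eraser_a 0.18 px r,c 175 402 rect mm [520, 301, 193, 290, 76] bgr [38 46 56]
```

View pics/s10.png

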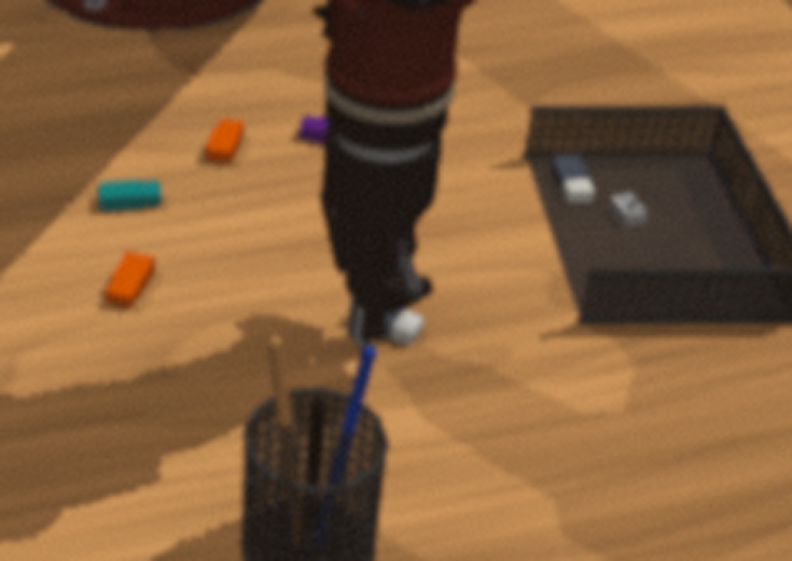

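```bash
python3 -m jog '[[9,0,0,-0.03,1],[18,-1,0,-0.06,1],[27,-2,0,-0.09,1],[36,-4,0,-0.11,1],[45,-6,0,-0.11,1]]'
python3 -m jog '[[9,0,0,0,1],[18,0,0,0,1],[27,0,0,0,1],[36,0,0,0,1],[45,0,0,0,1]]'
python3 - <<'E'
from h import *
f=robot.grab_frame("scene"); cv2.imwrite("pics/s11.png",cv2.resize(f["color"][110:280,200:440],None,fx=3.3,fy=3.3,interpolation=2))
find(f,["eraser_a"],.012)
E
```

```text
t: 15.9
ee_pos: [0.5974, 0.0635, 0.027]
orientation: [[-0.236, 0.972, -0.0], [0.972, 0.236, 0.0], [0.0, -0.0, -1.0]]
wrist_force: [1.0, 0.6, 0.6]
finger_gap: -0.003
grip_force: 0.1
t: 16.32
ee_pos: [0.5871, 0.1073, 0.0271]
orientation: [[-0.234, 0.972, 0.0], [0.972, 0.234, 0.0], [-0.0, 0.0, -1.0]]
wrist_force: [0.1, -0.1, 0.5]
finger_gap: -0.003
grip_force: 0.1
eraser_a 0.67 px r,c 194 238 rect mm [510, -132, 30, 63, 61] bgr [ 12  79 181]
eraser_a 0.64 px r,c 152 267 rect mm [346, -18, 24, 58, 64] bgr [  8  76 182]
eraser_a 0.43 px r,c 194 345 rect mm [572, 118, 50, 23, 55] bgr [121 128 133]
eraser_a 0.43 px r,c 168 238 rect mm [403, -112, 51, 42, 77] bgr [ 94 104  50]
```

View pics/s11.png

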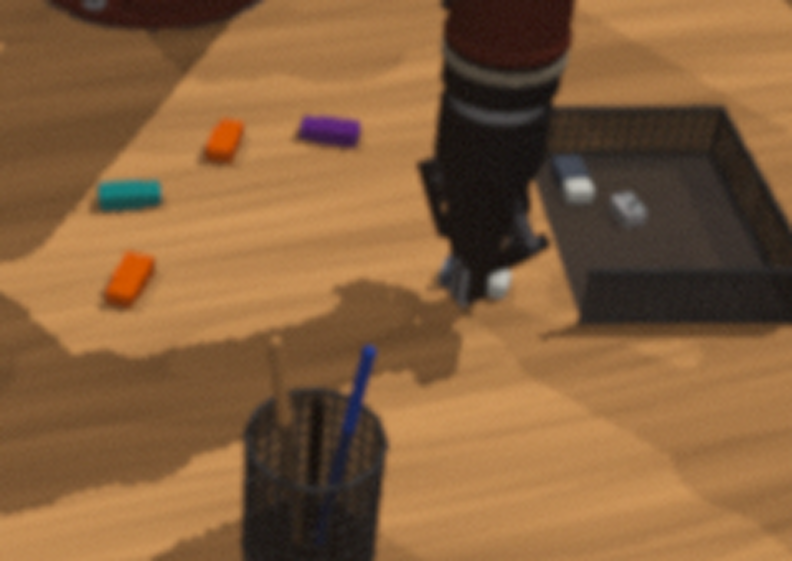

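```bash
python3 -m jog '[[-15,0,0,0,1],[-40,0,-10,0,1],[-80,0,-30,0,1],[-120,0,-40,0,1],[-160,0,-40,0,1]]'
python3 -m jog '[[-10,0,0,0,1],[-20,0,0,0,1]]' >/dev/null
python3 - <<'E'
from h import *
f=robot.grab_frame("scene"); find(f,["eraser_a"],.012)
f=robot.grab_frame("top"); find(f,["eraser_a","tray"],.012)
E
```

```text
t: 16.83
ee_pos: [0.6262, -0.0511, 0.0696]
orientation: [[-0.234, 0.972, 0.004], [0.972, 0.234, -0.001], [-0.002, 0.003, -1.0]]
wrist_force: [1.0, -0.7, 0.2]
finger_gap: 0.0
grip_force: 0.0
eraser_a 0.73 px r,c 193 239 rect mm [509, -132, 31, 67, 56] bgr [ 15  81 180]
eraser_a 0.61 px r,c 193 343 rect mm [570, 121, 53, 44, 55] bgr [ 90  95 104]
eraser_a 0.46 px r,c 149 302 rect mm [356, 84, 32, 46, 71] bgr [90 42 85]
eraser_a 0.45 px r,c 168 238 rect mm [403, -112, 51, 42, 77] bgr [ 95 103  46]
eraser_a 0.41 px r,c 163 373 rect mm [470, 248, 26, 62, 80] bgr [104 104 105]
eraser_a 0.66 px r,c 140 391 rect mm [680, -396, 92, 131, 46] bgr [116 122 152]
eraser_a 0.48 px r,c 212 279 rect mm [509, -142, 12, 37, 74] bgr [ 13 138 239]
tray 0.67 px r,c 189 79 rect mm [544, 292, 182, 231, 76] bgr [ 91 102 111]
```

```bash
python3 -m jog '[[-30,0,0,0.1,1],[-60,0,0,0.2,1],[-80,0,0,0.235,1],[-80,0,0,0.235,1]]'
python3 - <<'E'
from h import *
f=robot.grab_frame("top"); find(f,["eraser_a","tray"],.012)
print([round(v) for v in w2px(f,(0.57,0.125,0.01))])
E
```

```text
t: 17.58
ee_pos: [0.6487, -0.1478, 0.067]
orientation: [[0.002, 1.0, 0.001], [1.0, -0.002, -0.001], [-0.001, 0.001, -1.0]]
wrist_force: [-0.7, -0.0, -0.7]
finger_gap: 0.002
grip_force: 0.0
eraser_a 0.79 px r,c 185 160 rect mm [566, 123, 53, 24, 53] bgr [186 182 178]
eraser_a 0.74 px r,c 229 100 rect mm [466, 250, 27, 53, 79] bgr [167 162 155]
tray 0.57 px r,c 193 82 rect mm [544, 292, 181, 232, 76] bgr [ 94 105 114]
[184, 160]
```

```bash
python3 -m jog '[[35,-16,0,0,1],[70,-32,0,0,1],[105,-48,0,0,1],[140,-64,0,0,1],[175,-80,0,0,1]]' >/dev/null
python3 -m jog '[[25,-17,0,0,1],[25,-17,0,0,1],[25,-17,15,0,1],[25,-17,30,0,1],[25,-17,39,0,1]]'
python3 -m jog '[[0,0,0,0,1],[0,0,0,0,1]]'
```

```text
t: 18.57
ee_pos: [0.5495, 0.0556, 0.0271]
orientation: [[-0.004, 1.0, -0.001], [1.0, 0.004, 0.0], [0.0, -0.001, -1.0]]
wrist_force: [-1.0, -0.4, -1.1]
finger_gap: -0.0
grip_force: 0.0
t: 18.73
ee_pos: [0.55, 0.0547, 0.0278]
orientation: [[-0.002, 1.0, -0.001], [1.0, 0.002, 0.0], [0.0, -0.001, -1.0]]
wrist_force: [-0.2, -0.1, -0.0]
finger_gap: -0.0
grip_force: 0.0
```

```bash
python3 -m jog '[[12,2,0,0,1],[24,2,0,0,1],[35,2,0,0,1],[46,2,0,0,1],[57,2,0,0,1]]'
python3 -m jog '[[-15,0,0,0,1],[-50,0,-20,0,1],[-90,0,-40,0,1],[-130,0,-40,0,1],[-170,0,-40,0,1]]'>/dev/null
python3 -m jog '[[-35,0,0,0,1],[-70,0,0,0,1],[-75,0,0,0,1],[-75,0,0,0,1]]'
python3 - <<'E'
from h import *
f=robot.grab_frame("top"); find(f,["eraser_a","tray"],.012)
E
```

```text
t: 19.15
ee_pos: [0.5526, 0.1127, 0.0283]
orientation: [[-0.002, 1.0, 0.0], [1.0, 0.002, 0.0], [0.0, 0.0, -1.0]]
wrist_force: [-0.0, 0.1, -0.4]
finger_gap: -0.0
grip_force: 0.1
t: 19.9
ee_pos: [0.5531, -0.1353, 0.0681]
orientation: [[0.002, 1.0, 0.001], [1.0, -0.002, -0.0], [-0.0, 0.001, -1.0]]
wrist_force: [0.1, 0.3, -0.1]
finger_gap: 0.001
grip_force: 0.0
eraser_a 0.74 px r,c 183 148 rect mm [571, 151, 51, 24, 43] bgr [158 156 152]
eraser_a 0.63 px r,c 229 100 rect mm [467, 250, 29, 51, 80] bgr [149 145 138]
tray 0.9 px r,c 193 82 rect mm [543, 292, 184, 231, 76] bgr [ 83  92 101]
```

```bash
python3 -m jog '[[38,0,0,0,1],[76,0,0,0,1],[114,0,0,0,1],[152,0,0,0,1],[190,0,0,0,1]]' >/dev/null
python3 -m jog '[[30,-2,0,0,1],[30,-2,0,0,1],[30,-2,15,0,1],[30,-2,30,0,1],[30,-2,40,0,1]]'
python3 -m jog '[[0,0,0,0,1],[10,0,0,0,1],[20,0,0,0,1],[30,0,0,0,1],[40,0,0,0,1]]'
python3 -m jog '[[10,0,0,0,1],[20,0,0,0,1],[27,0,0,0,1],[27,0,0,0,1]]'
python3 -m jog '[[-15,0,0,0,1],[-50,0,-20,0,1],[-90,0,-40,0,1],[-130,0,-40,0,1],[-170,0,-40,0,1]]'>/dev/null
python3 -m jog '[[-35,0,0,0,1],[-70,0,0,0,1],[-75,0,0,0,1],[-75,0,0,0,1]]'
python3 - <<'E'
from h import *
f=robot.grab_frame("top"); find(f,["eraser_a","tray"],.012)
E
```

```text
t: 20.88
ee_pos: [0.5495, 0.088, 0.0271]
orientation: [[-0.004, 1.0, -0.001], [1.0, 0.004, 0.0], [0.0, -0.001, -1.0]]
wrist_force: [0.1, 0.4, 0.6]
finger_gap: 0.001
grip_force: 0.0
t: 21.3
ee_pos: [0.551, 0.1277, 0.0287]
orientation: [[-0.001, 1.0, 0.001], [1.0, 0.001, 0.0], [0.0, 0.001, -1.0]]
wrist_force: [-0.2, -0.5, 0.4]
finger_gap: 0.001
grip_force: 0.1
t: 21.63
ee_pos: [0.5505, 0.1549, 0.0281]
orientation: [[-0.003, 1.0, 0.0], [1.0, 0.003, 0.0], [0.0, 0.0, -1.0]]
wrist_force: [-0.4, 0.1, 0.7]
finger_gap: -0.0
grip_force: 0.0
t: 22.38
ee_pos: [0.5508, -0.0942, 0.0681]
orientation: [[0.003, 1.0, 0.0], [1.0, -0.003, -0.0], [-0.0, 0.0, -1.0]]
wrist_force: [0.2, 0.3, -0.8]
finger_gap: -0.0
grip_force: 0.0
eraser_a 0.69 px r,c 178 136 rect mm [582, 177, 52, 26, 9] bgr [152 150 145]
eraser_a 0.61 px r,c 228 100 rect mm [467, 251, 26, 52, 79] bgr [163 157 150]
tray 0.81 px r,c 193 82 rect mm [543, 293, 184, 235, 76] bgr [ 84  94 102]
tray 0.21 px r,c 140 391 rect mm [679, -397, 94, 131, 46] bgr [123 131 161]
```

```bash
python3 -m jog '[[38,6,0,0,1],[76,12,0,0,1],[114,18,0,0,1],[152,24,0,0,1],[190,29,0,0,1]]' >/dev/null
python3 -m jog '[[29,1,0,0,1],[29,1,0,0,1],[29,1,15,0,1],[29,1,30,0,1],[29,1,41,0,1]]'
python3 -m jog '[[5,0,0,0,1],[15,0,0,0,1],[25,0,0,0,1],[35,0,0,0,1],[44,0,0,0,1]]'
python3 -m jog '[[10,0,0,0,1],[20,0,0,0,1],[30,0,0,0,1],[40,0,0,0,1],[44,0,0,0,1]]'
python3 -m jog '[[-15,0,0,0,1],[-50,0,-20,0,1],[-90,0,-40,0,1],[-130,0,-60,0,1],[-170,0,-80,0,1]]'>/dev/null
python3 -m jog '[[-40,0,0,0,1],[-80,0,0,0,1],[-120,0,0,0,1],[-150,0,0,0,1],[-150,0,0,0,1]]'
python3 - <<'E'
from h import *
f=robot.grab_frame("scene"); find(f,["eraser_a","sharpener"],.012)
f=robot.grab_frame("top"); find(f,["eraser_a","sharpener","tray","glasses_case","mug","pen_cup"],.012)
E
```

```text
t: 23.37
ee_pos: [0.5795, 0.1289, 0.026]
orientation: [[-0.004, 1.0, -0.001], [1.0, 0.004, -0.0], [-0.0, -0.001, -1.0]]
wrist_force: [-1.1, -0.3, 0.7]
finger_gap: 0.001
grip_force: 0.0
t: 23.78
ee_pos: [0.581, 0.1728, 0.0278]
orientation: [[-0.002, 1.0, 0.001], [1.0, 0.002, 0.0], [0.0, 0.001, -1.0]]
wrist_force: [-0.3, 0.3, 0.2]
finger_gap: 0.0
grip_force: 0.1
t: 24.2
ee_pos: [0.5804, 0.2169, 0.0271]
orientation: [[-0.002, 1.0, 0.0], [1.0, 0.002, 0.0], [0.0, 0.0, -1.0]]
wrist_force: [0.1, -0.3, -0.1]
finger_gap: -0.001
grip_force: 0.1
t: 25.03
ee_pos: [0.5806, -0.1029, 0.1031]
orientation: [[0.005, 1.0, 0.001], [1.0, -0.005, -0.002], [-0.002, 0.001, -1.0]]
wrist_force: [-0.3, 0.3, -0.1]
finger_gap: 0.001
grip_force: 0.0
eraser_a 0.67 px r,c 163 372 rect mm [469, 247, 31, 62, 76] bgr [87 87 89]
eraser_a 0.64 px r,c 193 239 rect mm [510, -132, 28, 63, 61] bgr [ 10  73 173]
eraser_a 0.63 px r,c 149 299 rect mm [352, 76, 53, 45, 63] bgr [84 41 82]
eraser_a 0.51 px r,c 186 386 rect mm [570, 238, 36, 33, 76] bgr [59 55 56]
eraser_a 0.48 px r,c 150 269 rect mm [344, -9, 17, 57, 75] bgr [ 11  69 163]
sharpener 0.58 px r,c 173 389 rect mm [523, 271, 25, 40, 79] bgr [82 84 88]
eraser_a 0.73 px r,c 176 108 rect mm [583, 240, 52, 24, 3] bgr [162 157 149]
eraser_a 0.68 px r,c 229 100 rect mm [467, 250, 27, 52, 80] bgr [170 164 156]
sharpener 0.6 px r,c 176 108 rect mm [584, 240, 55, 29, 3] bgr [155 152 146]
sharpener 0.57 px r,c 205 91 rect mm [518, 275, 29, 22, 3] bgr [175 179 177]
tray 0.74 px r,c 193 81 rect mm [543, 292, 182, 231, 76] bgr [ 88  98 107]
tray 0.36 px r,c 175 109 rect mm [584, 239, 55, 27, 3] bgr [157 153 147]
glasses_case 0.67 px r,c 243 397 rect mm [449, -405, 161, 69, 14] bgr [30 32 35]
mug 0.6 px r,c 140 391 rect mm [679, -397, 91, 128, 46] bgr [117 123 152]
pen_cup 0.55 px r,c 64 261 rect mm [853, -95, 36, 13, 34] bgr [56 67 78]
```

```bash
python3 -c "
from workcell import robot
print(robot.close_job())"
```

```text
the job is handed in; nothing more can be done
None
```

I swept both erasers and the sharpener into the tray and handed in the job at about 25 s. The last measurements put all three inside, with the tray, mug and eyeglass case still in place. The arm hid most of the pen cup in that final look, but the gripper never went near it. The judge's verdict was not reported back.

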